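Hold a glass varnish cell in the inspection lamp's beam

TASK

Check the washed varnish cell for streaks: first press the lamp timer's start button fully down and let it spring back, then take the longest of the three glass cells out of the wooden rack, gripping it by its two frosted side walls only, with no finger on its clear end windows. Hold it upright in the light path about midway between lamp and screen, centred on the line from lens centre to screen centre, its clear windows squarely facing lamp and screen, without knocking it against any part of the light bench. The job finishes with the robot holding the cell steady there in the beam, not put down; leave the other two cells standing in the rack.

Things in the scene. Friction and masses are not known exactly. Their poses are not given: they have to be found in the camera images.
- start_button (a joint): spring push button on the lamp timer box, travel in m: 0 is up, 0.006 is fully down; begins to move at about 1.5 N and takes about 5 N to hold fully down; springs back by itself when let go (the lamp then stays lit by itself)
- start_button_top (a point): centre of the button's flat round top (28 mm across, black, in a dark steel collar 44 mm across), 64 mm above the table when up; pressed straight down. It sits on the grey timer box (90 x 130 x 46 mm); a dial knob, 10 mm tall, sits 65 mm away along the bench's -y, the lamp begins 122 mm away along its +x
- beam_mid (a point): point on the beam axis midway between lens and screen, 130 mm above the table, above the rail. Its y axis runs level along the beam towards the lamp, z is up, -x is the side of the timer box. The lens face is 100 mm away at +y, the face of the white ground screen 100 mm away at -y; the space between them is free and open from above
- light_bench: the fixed light bench; origin on the table straight below beam_mid, same axes. Lamp: lying cylinder 66 mm across, 128 mm long; screen: upright square, 110 mm with frame; both centred on the beam, each on a post and carrier (top 47 mm above the table); rail 45 mm wide, top 25 mm above the table
- long_cell_centre (a point): centre (half-way up) of the longest glass cell: open-topped upright box 22 (x) x 40 (y) x 60 mm (z), walls 3 mm, about 54 g. The large walls facing +x and -x (40 mm wide) are frosted white: grip these. The narrow ends facing +y and -y (22 mm wide) are the clear windows; light passes along y, either way round. Stands in the rack, centre 40 mm above the table
- long_cell: the whole longest cell; origin at the centre of its underside, axes as above
- long_cell_windows: the two clear end walls of the longest cell (part of it, same origin and axes as long_cell): not to be touched by the fingers
- rack_centre (a point): fixed wooden rack block, 62 x 220 x 22 mm, with a groove 25 mm wide and 12 mm deep along its y; this point is the centre of its underside. The three cells stand in the groove in any order, long axes along it, about 65 mm apart, lower 12 mm inside; each is 22 mm wide and 60 mm high
- middle_cell: second glass cell, 28 mm long (y): stays in the rack; origin at the centre of its underside
- short_cell: shortest glass cell, 18 mm long (y): stays in the rack; origin at the centre of its underside
There are look-alikes about, which are no part of the job. Leave any green look-alike of the short_cell alone. Leave any purple look-alike of the long_cell alone.

How it is judged:
On the way, in this order (a step that is already met when the one before it is completed fails the run):
1. the start button is pressed fully down (at least 5.2 of 6 mm) (value of joint start_button above 0.0052 m), for 0.05 s.
2. the start button has been let go and is up again (value of joint start_button below 0.001 m), for 0.2 s.
3. the longest cell is gripped and lifted clear of the rack (contact force between the fingers and long_cell above 0.5 N and height (world z) of long_cell above 0.03 m), for 0.2 s.
At the end, for the whole second after the job is handed in: The cell is held by its frosted walls only, carried by nothing else: centre within 8 mm sideways and 10 mm in height of the beam axis, within 35 mm of midway, long axis within 8 degrees of the beam, upright within 7 degrees, still. Button up; the other two cells upright in the rack (contact force between the fingers and long_cell above 0.5 N and contact force between the fingers and long_cell_windows below 0.2 N and contact force between long_cell and light_bench below 0.1 N and x of long_cell_centre in the frame of beam_mid between -0.008 and 0.008 m and y of long_cell_centre in the frame of beam_mid between -0.035 and 0.035 m and z of long_cell_centre in the frame of beam_mid between -0.01 and 0.01 m and angle between the y axis of long_cell and the y axis of beam_mid, either way round below 0.14 rad and angle between long_cell's own z axis and vertical below 0.12 rad and linear speed of long_cell below 0.02 m/s and value of joint start_button below 0.001 m and horizontal distance between each of middle_cell, short_cell and rack_centre below 0.11 m and angle between each of middle_cell, short_cell's own z axis and vertical below 0.15 rad and height (world z) of each of middle_cell, short_cell below 0.014 m); the arm keeps its last pose, push and grip.
It fails at once if a finger presses on a clear window of the longest cell (contact force between the fingers and long_cell_windows above 0.5 N).
It fails at once if the cell is knocked against the lamp, screen, rail or timer box (contact force between long_cell and light_bench above 1 N).
It fails at once if another cell is lifted or tipped (height (world z) of any of middle_cell, short_cell above 0.03 m or angle between any of middle_cell, short_cell's own z axis and vertical above 0.5 rad).
It also fails if it takes over 64 s, if anything falls off the work surface, if the arm or the gripper's body presses on something with over 40 N, if the wrist force passes 120 N, or if a joint passes its speed limit or range.

ROBOT

A 6-joint arm with a two-finger parallel gripper is mounted at the origin on the work surface. World frame = base frame: x ahead of the robot, y to its left, z up, the work surface at z = 0. Lengths are in m, angles in rad, forces in N, time in s.
With the tool pointing down it reaches from about 0.4 to 0.925 m from the base axis. Payload 12.5 kg.
Tool frame: the origin (TCP) lies on the centre line of the jaws, within the pads' length; the fingertips stand 19 mm ahead of it and the grasp point (between the pads) is the TCP; z points along the fingers, y is the direction in which the jaws open and shut (so a half turn about z gives the same grasp; the last joint's range is limited). The gripper opens to 95 mm and grips with 3 to 60 N. Pads are 20 mm wide; open, the fingers measure 119 mm over their backs; the gripper's body (75 mm by 180 mm) begins 59 mm behind the grasp point.
Start: joints at [-1.308, 0.491, 1.559, -0, 1.092, -0.106], TCP at [0.225, -0.583, 0.234] pointing down, gripper open.
Joint ranges: [-3.1, 3.1], [-0.84, 2.19], [0.05, 2.79], [-1.13, 4.28], [0.06, 2.93], [-2.69, 2.69]. Speed limits (rad/s): [2.22, 2.22, 2.79, 3.14, 3.14, 3.14].

INTERFACE

Orientations are given as a 3x3 rotation matrix whose columns are the frame's x, y, z axes.
In Python, from cell import env gives the robot as it stands. The module is installed in compiled form; this text tells all that it offers.
- The arm moves only by the tool servo_tool, never from a script. Its argument "commands" is a list of rows, each a list of 5 numbers: the shift along the tool's x, y, z in cm, then the turn about the tool's z in degrees, then the closure in counts, from 0 (fully open) to 255 (shut). A call has 1 to 10 rows; each row is the pose to reach, as a shift and turn from the pose commanded when the call began, along the tool's axes at that moment; what a row does not reach only later rows make up. A row lasts 1/8 s, in which the tool goes at most 62.5 mm and 10.7 degrees, less where a joint would pass 70% of its speed; a pose out of reach is approached as far as the arm can. A call with a gripper value outside its range is refused whole. The fingers move at their own pace and stop on an object; "force" is the grip in N (left out, the last holds). Time passes only in rows, so rows that repeat a pose let the fingers close. It gives the time, the measured TCP pose, the force and the opening at its end, in the units of the state.
- env.get_obs(): the state, without advancing time (a new reading comes with each control period).
- env.camera(name): name is "scene" or "top" or "wrist"; returns a dict with "img" (400x640x3 uint8, blue, green, red), "range_z" (400x640 float32, m along the optical axis (not along the pixel's ray), 0 where there is no reading), "intrinsics" (3x3 intrinsics, pixels), "origin" and "orientation" of the camera in the world. Camera axes: x right, y down, z forward; pixel columns grow to the right and rows downward; lengths in m; the calibration is good to about 2 mm. A picture is of the moment at which its call begins.
- env.finish_job(): hands the job in, once; it reports no verdict.
The state is a dict: "time_s": time; "q": joint angles; "joint_velocities": joint speeds; "joint_efforts": joint torques, N m; "ee_pos": TCP position; "tool_rot": TCP orientation; "contact_force": force on the tool from outside, world axes, zero at the start; "ft_torque": the same for the moment, N m; "opening": opening from 0.0 (shut) to 1.0 (fully open).
Only numpy, scipy, OpenCV 4.12 (cv2) and the standard library are available. Lean on these libraries where they do the work, as an engineer would, in place of code of your own. Each camera call takes 0.05 s, during which the arm holds its last target. There are 200 camera calls.

## Working session

There is one attempt and no reset: what is moved stays moved. The work goes in short steps, Python scripts to look and compute and a tool call to move; the robot and the scene stay as the last step left them, time stands still between calls to the robot, and variables do not carry over. Pictures are saved under pics/ and viewed, about 8 in all and at most 12, crops included, and the job is handed in when it is done.

Besides the shell and the picture viewer there is one more tool, called as name([rows], argument=value, ...), one row to a line, values as JSON. servo_tool: Moves the arm, as the interface text tells. Its arguments: {"type":"object","properties":{"commands":{"type":"array"},"force":{"type":"number"}},"required":["commands"]}

```bash
mkdir -p pics
cat > h.py <<'E'
import numpy as np, cv2, pickle
from cell import env
def shot(n,f):
    c=env.camera(n); cv2.imwrite(f'pics/{f}.png',c['img']); pickle.dump(c,open(f'pics/{f}.pkl','wb')); return c
def load(f): return pickle.load(open(f'pics/{f}.pkl','rb'))
def cloud(c):
    K=c['intrinsics'];z=c['range_z'];v,u=np.mgrid[:z.shape[0],:z.shape[1]]
    p=np.stack([(u-K[0,2])/K[0,0]*z,(v-K[1,2])/K[1,1]*z,z],-1)
    return p@np.array(c['orientation']).T+c['origin']
E
python3 - <<'E'
from h import *
for n in('top','scene'):
    c=shot(n,n+'0'); print(n,c['origin'],c['intrinsics'][0,0])
o=env.get_obs(); print(o['time_s'],o['ee_pos'],o['tool_rot'],o['opening'])
E
```

```text
top [ 0.43109938 -0.02068063  1.10743909] 398.5963561371678
scene [ 1.14358738 -0.39094611  0.63143317] 386.7335683372132
0.1 [ 0.22529755 -0.58278714  0.23312287] [[ 9.32756133e-01  3.60507882e-01 -2.51407826e-04]
 [ 3.60507956e-01 -9.32755677e-01  9.27756496e-04]
 [ 9.99614526e-05 -9.56005083e-04 -9.99999538e-01]] 0.9990413591470549
```

View pics/top0.png

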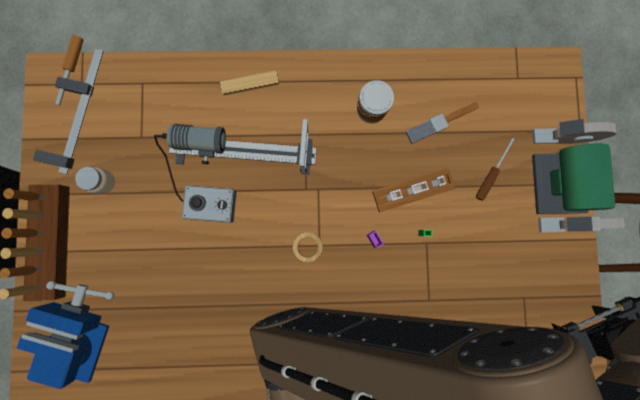

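View pics/scene0.png

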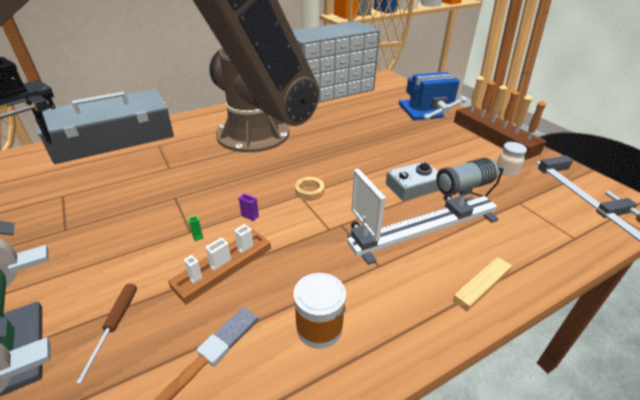

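The top view shows the lamp at (195,138), the screen at (305,148), the timer box at (208,203) with its button near (197,202), and the knob at (222,204). The rack is at (414,190), with white cells at about (395,195), (420,187) and (438,181). The purple look-alike is at (375,239) and the green one at (425,233), both outside the rack. Next I'll enlarge the rack and measure.

Run:
```python
from h import *
c=load('top0'); P=cloud(c)
a=cv2.resize(c['img'][165:220,365:465],None,fx=7,fy=7,interpolation=cv2.INTER_CUBIC)
cv2.imwrite('pics/crop1.png',a)
for n,u,v in [('button',197,202),('knob',222,204),('boxTL',185,187),('lampL',172,137),('lampR',224,138),('screenT',304,122),('screenB',308,170),('cA',395,195),('cB',420,187),('cC',438,181),('table',330,200)]:
    print(n,P[v,u].round(4))
# regions
def rect(m,n):
    q=P[m][:,:2].astype(np.float32); r=cv2.minAreaRect(q); b=cv2.boxPoints(r); print(n,len(q),np.round(r[0],4),np.round(r[1],4),round(r[2],2))
z=P[...,2]; V,U=np.mgrid[:400,:640]
def box(u0,u1,v0,v1): return (U>=u0)&(U<=u1)&(V>=v0)&(V<=v1)
rect(box(178,240,180,228)&(z>.035)&(z<.055),'timer')
rect(box(190,206,193,211)&(z>.056),'button')
rect(box(370,458,170,215)&(z>.014)&(z<.03),'rack')
rect(box(160,232,115,165)&(z>.14),'lamp')
rect(box(285,325,110,180)&(z>.15),'screen')
rect(box(225,300,130,170)&(z>.015)&(z<.035),'rail')
for n,u,v in(('A',395,195),('B',420,187),('C',438,181)): rect(box(u-12,u+12,v-10,v+10)&(z>.055),n)
```

```text
button [0.5123 0.2906 0.0686]
knob [0.5069 0.2294 0.0543]
boxTL [0.5546 0.3289 0.0475]
lampL [0.6637 0.3254 0.1563]
lampR [0.6627 0.2042 0.1418]
screenT [0.6872 0.0063 0.1868]
screenB [0.5998 0.0026 0.0118]
cA [ 0.525  -0.236   0.0172]
cB [ 0.5462 -0.3069  0.0148]
cC [ 0.5559 -0.3424  0.065 ]
table [ 0.5159 -0.057   0.0016]
timer 1407 [0.5112 0.2695] [0.1312 0.0897] 84.43
button 202 [0.4656 0.1496] [0.345  0.0421] 71.58
rack 1230 [ 0.5405 -0.2882] [0.062  0.2206] 16.12
lamp 1291 [0.5915 0.1439] [0.4476 0.1045] 58.88
screen 236 [0.5624 0.0029] [0.2655 0.0273] 4.31
rail 1204 [0.6527 0.1282] [0.2006 0.0492] 83.04
A 63 [ 0.4853 -0.1291] [0.0233 0.2413] 21.05
B 79 [ 0.4955 -0.1638] [0.0241 0.313 ] 19.83
C 74 [ 0.5014 -0.1875] [0.0224 0.3614] 19.31
```

View pics/crop1.png

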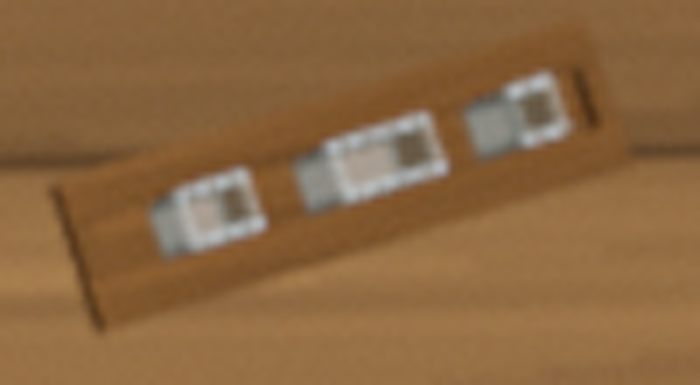

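Crop of the rack: the cell rims measure about 75 px (left, 28 mm), 110 px (middle, 40 mm) and 55 px (right, 18 mm). The longest cell is therefore the middle one, rim centre at about crop (388,160), or image (420,188). It is white and stands in the rack, so it is neither look-alike. Now I'll refine the poses.

```bash
cat >> h.py <<'E'
def ray(c,u,v,z):
    K=c['intrinsics'];d=np.array(c['orientation'])@[(u-K[0,2])/K[0,0],(v-K[1,2])/K[1,1],1]
    o=np.array(c['origin']); return o+d*(z-o[2])/d[2]
E
python3 - <<'E'
from h import *
c=load('top0'); P=cloud(c); z=P[...,2]; ok=c['range_z']>0
V,U=np.mgrid[:400,:640]
def rect(m,n):
    q=P[m&ok][:,:2].astype(np.float32); r=cv2.minAreaRect(q); print(n,len(q),np.round(r[0],4),np.round(r[1],4),round(r[2],2),'med z',np.median(z[m&ok]).round(4))
def box(u0,u1,v0,v1): return (U>=u0)&(U<=u1)&(V>=v0)&(V<=v1)
rect(box(188,208,191,212)&(z>.052),'collar'); rect(box(188,208,191,212)&(z>.062),'button')
rect(box(215,230,196,212)&(z>.052),'knob')
rect(box(160,232,115,165)&(z>.12)&(z<.2),'lamp')
rect(box(285,325,110,180)&(z>.15)&(z<.22),'screen')
rect(box(230,296,130,170)&(z>.02)&(z<.03),'rail')
print('B',ray(c,420.0,187.5,.07))
print('corners',[ray(c,365+(u+.5)/7-.5,165+(v+.5)/7-.5,.07)[:2].round(4) for u,v in((330,150),(430,112),(445,175),(340,205))])
a=cv2.resize(c['img'][105:235,150:330],None,fx=4.4,fy=4.4,interpolation=cv2.INTER_CUBIC); cv2.imwrite('pics/crop2.png',a)
o=env.get_obs(); print(o['q'])
E
```

```text
collar 226 [0.5172 0.295 ] [0.0469 0.0504] 89.92 med z 0.0605
button 96 [0.5114 0.2925] [0.0313 0.0282] 57.99 med z 0.0684
knob 78 [0.5092 0.23  ] [0.0253 0.0267] 86.18 med z 0.0569
lamp 1446 [0.6683 0.2837] [0.1628 0.0651] 84.2 med z 0.1553
screen 223 [0.6405 0.009 ] [0.0101 0.11  ] 84.51 med z 0.1859
rail 1042 [0.6526 0.1249] [0.1859 0.0461] 84.07 med z 0.0262
B [ 0.5390144  -0.29237471  0.07      ]
corners [array([ 0.5434, -0.2706]), array([ 0.5571, -0.3091]), array([ 0.5331, -0.3137]), array([ 0.5226, -0.2735])]
[-1.30757304e+00  4.91507261e-01  1.55936628e+00 -1.52308805e-06
  1.09168033e+00 -1.05588475e-01]
```

View pics/crop2.png

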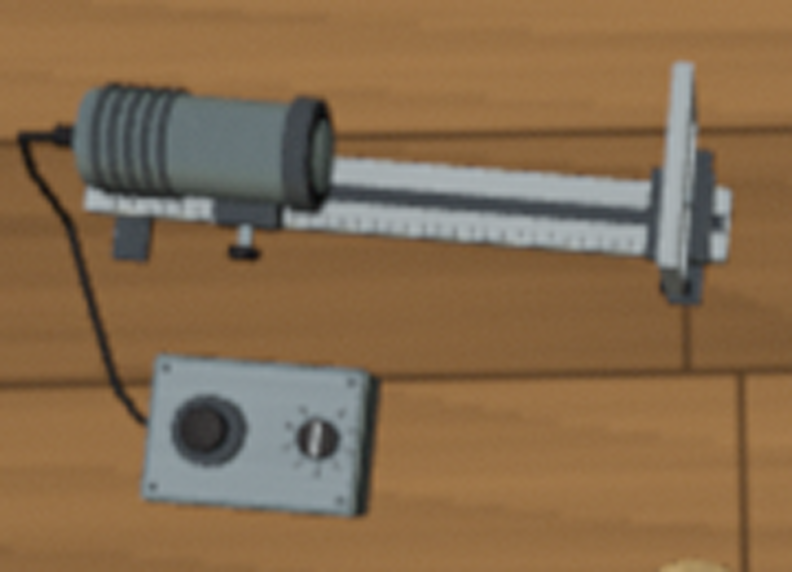

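Poses:
- **Bench y axis:** 84.2° in world, agreed by the rail, lamp, screen and box edges.
- **Beam_mid:** about (0.651, 0.113).
- **Button:** about (0.513, 0.293).
- **Long cell:** about (0.539, -0.292), with the rack's long axis at 106.1°.

The crop shows the button at (205,430) and the knob at (317,437), to the lower right of it. I'll move towards the button with the jaws shut.

servo_tool([
  [5,-3.3,0,8,255],
  [10,-6.5,0,16,255],
  [15,-9.8,0,27,255],
  [20,-13,0,27,255],
  [25,-16.3,0,27,255],
  [30,-19.6,0,27,255],
  [35,-22.9,0,27,255],
  [39.5,-25.8,0,27,255],
  [39.5,-25.8,0,27,255],
  [39.5,-25.8,0,27,255],
])

```text
time_s: 1.35
ee_pos: [0.5005, -0.2001, 0.2334]
tool_rot: [[0.995, -0.102, -0.001], [-0.102, -0.995, 0.0], [-0.001, 0.0, -1.0]]
contact_force: [-0.1, 0.0, 0.2]
opening: 0.02
```

```bash
cat >> h.py <<'E'
def goto(x,y,z,phi):
    o=env.get_obs();R=np.array(o['tool_rot']);d=R.T@(np.array([x,y,z])-o['ee_pos'])
    cur=np.degrees(np.arctan2(R[1,1],R[0,1])); t=-(phi-cur); t=(t+180)%360-180
    print('t',round(o['time_s'],2),'pos',np.round(o['ee_pos'],4),'phi',cur.round(2),'F',np.round(o['contact_force'],1),'op',round(o['opening'],3),'q6',round(o['q'][5],2),'tilt',np.round(R[:2,2],4))
    print(' -> shift cm',(d*100).round(2),'turn',t.round(2))
E
python3 -c "
from h import *
goto(.513,.293,.2,-95.75)"
```

```text
t 1.35 pos [ 0.5005 -0.2001  0.2334] phi -95.84 F [-0.1  0.   0.2] op 0.02 q6 1.17 tilt [-0.0006  0.    ]
 -> shift cm [ -3.77 -49.18   3.34] turn -0.09
```

servo_tool([
  [-0.4,-5.5,0,0,255],
  [-0.9,-11,0.5,0,255],
  [-1.3,-16.5,1,0,255],
  [-1.7,-22,1.5,0,255],
  [-2.1,-27.5,2,0,255],
  [-2.5,-33,2.5,0,255],
  [-3,-38.5,3,0,255],
  [-3.4,-44,3.3,0,255],
  [-3.8,-49.2,3.3,0,255],
  [-3.8,-49.2,3.3,0,255],
])

```text
time_s: 2.6
ee_pos: [0.5135, 0.2947, 0.2002]
tool_rot: [[0.995, -0.101, -0.0], [-0.101, -0.995, -0.0], [-0.0, 0.0, -1.0]]
contact_force: [-0.1, -0.5, -0.1]
opening: 0.005
```

Run:
```python
from h import *
goto(.513,.293,.1,-95.75); shot('wrist','w1')
```

```text
t 2.6 pos [0.5135 0.2947 0.2002] phi -95.78 F [-0.1 -0.5 -0.1] op 0.005 q6 2.08 tilt [-0.0001 -0.    ]
 -> shift cm [-0.03  0.17 10.02] turn -0.03
```

View pics/w1.png

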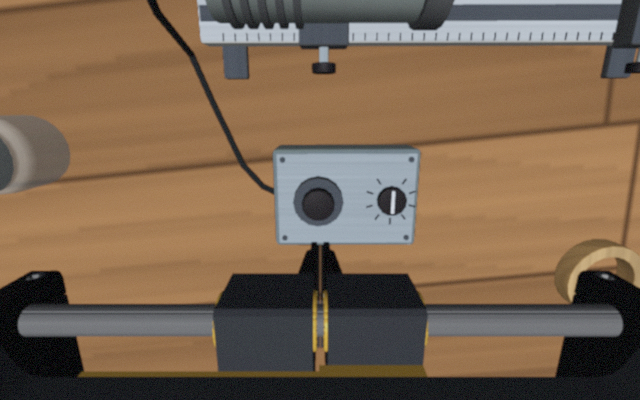

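The wrist view shows the button top at about (318,204), the knob at (391,201), and the shut fingertips at about (320,245).

Run:
```python
from h import *
c=load('w1'); print(c['origin']); b=ray(c,318,204,.064); print(b, ray(c,391.5,201,.056),np.linalg.norm((b-ray(c,391.5,201,.056))[:2]))
# rail edges / bench features
print('rail near edge z.025',ray(c,206,44,.025),ray(c,604,43,.025)); goto(*b[:2],.1,-95.75)
```

```text
[0.59101387 0.28663375 0.35124561]
[0.51304227 0.29623385 0.064     ] [0.50710223 0.23258192 0.056     ] 0.06392849776140978
rail near edge z.025 [0.65271181 0.37801149 0.025     ] [0.61919529 0.0407335  0.025     ]
t 2.65 pos [0.5135 0.2931 0.2002] phi -95.84 F [ 0.6 -0.2 -0.2] op 0.008 q6 2.08 tilt [-0.0005 -0.0005]
 -> shift cm [-0.07 -0.31 10.02] turn -0.09
```

servo_tool([
  [-0.1,-0.2,4,0,255],
  [-0.1,-0.2,8,0,255],
  [-0.1,-0.2,10.5,0,255],
  [-0.1,-0.2,11.4,0,255],
  [-0.1,-0.2,11.8,0,255],
  [-0.1,-0.2,12.1,0,255],
  [-0.1,-0.2,12.3,0,255],
  [-0.1,-0.2,12.35,0,255],
  [-0.1,-0.2,12.35,0,255],
])

```text
time_s: 3.78
ee_pos: [0.5132, 0.2949, 0.0808]
tool_rot: [[0.995, -0.102, 0.003], [-0.102, -0.995, 0.0], [0.003, -0.001, -1.0]]
contact_force: [-6.7, -11.2, 32.7]
opening: 0.005
```

servo_tool([
  [0,0,-0.2,0,255],
  [0,0,-0.2,0,255],
])

```text
time_s: 4.03
ee_pos: [0.5132, 0.2953, 0.0812]
tool_rot: [[0.995, -0.102, 0.003], [-0.102, -0.995, 0.001], [0.003, -0.001, -1.0]]
contact_force: [-1.9, -4.0, 12.8]
opening: 0.006
```

Run:
```python
from h import *
goto(.513,.293,.1,-95.75)
for i in range(3): shot('scene','s1'); goto(.513,.293,.1,-95.75)
c=load('s1'); u,v=400,150
cv2.imwrite('pics/s1c.png',cv2.resize(c['img'][120:230,340:520],None,fx=4.4,fy=4.4,interpolation=cv2.INTER_CUBIC))
```

```text
t 4.03 pos [0.5132 0.2953 0.0812] phi -95.87 F [-1.9 -4.  12.8] op 0.006 q6 2.08 tilt [0.0027 0.0007]
 -> shift cm [ 0.01  0.23 -1.88] turn -0.12
t 4.08 pos [0.5132 0.2953 0.0812] phi -95.87 F [-3.2 -5.2 11.3] op 0.009 q6 2.08 tilt [0.0027 0.0007]
 -> shift cm [ 0.01  0.23 -1.88] turn -0.12
t 4.12 pos [0.5132 0.2953 0.0812] phi -95.86 F [-2.1 -4.1 12.4] op 0.004 q6 2.08 tilt [0.0027 0.0006]
 -> shift cm [ 0.01  0.23 -1.88] turn -0.11
t 4.17 pos [0.5132 0.2953 0.0812] phi -95.86 F [-2.9 -5.  14.3] op 0.004 q6 2.08 tilt [0.0027 0.0006]
 -> shift cm [ 0.01  0.23 -1.88] turn -0.11
```

View pics/s1c.png

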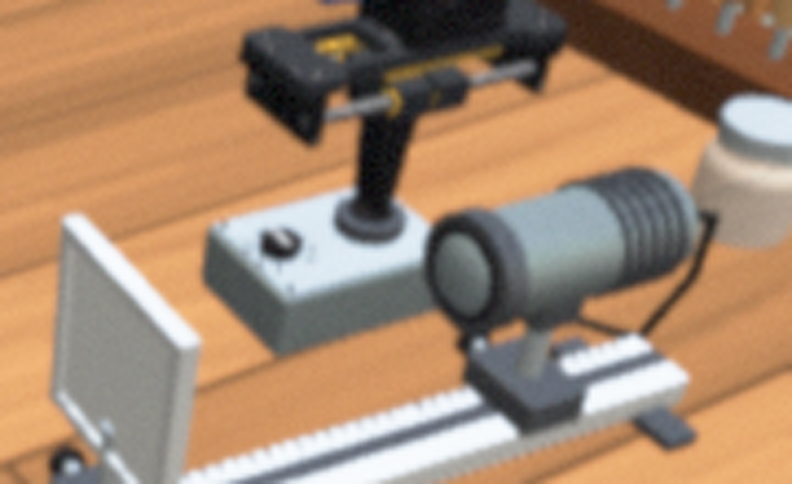

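servo_tool([
  [0,0,-0.15,0,255],
  [0,0,-0.15,0,255],
])

```text
time_s: 4.42
ee_pos: [0.5131, 0.2954, 0.0818]
tool_rot: [[0.995, -0.102, 0.002], [-0.102, -0.995, 0.001], [0.002, -0.001, -1.0]]
contact_force: [1.4, -2.3, 4.2]
opening: 0.002
```

servo_tool([
  [0,0,-0.15,0,255],
  [0,0,-0.15,0,255],
])

```text
time_s: 4.68
ee_pos: [0.513, 0.2956, 0.0825]
tool_rot: [[0.995, -0.102, 0.001], [-0.102, -0.995, 0.0], [0.001, -0.001, -1.0]]
contact_force: [3.3, -1.9, 4.0]
opening: 0.004
```

servo_tool([
  [0,0,-0.15,0,255],
  [0,0,-0.15,0,255],
])

```text
time_s: 4.92
ee_pos: [0.5127, 0.2957, 0.0837]
tool_rot: [[0.995, -0.102, 0.001], [-0.102, -0.995, 0.0], [0.001, -0.0, -1.0]]
contact_force: [1.2, -0.4, 3.4]
opening: 0.001
```

servo_tool([
  [0,0,-0.2,0,255],
  [0,0,-0.2,0,255],
])

```text
time_s: 5.18
ee_pos: [0.5124, 0.2956, 0.0856]
tool_rot: [[0.995, -0.102, -0.0], [-0.102, -0.995, -0.0], [-0.0, 0.0, -1.0]]
contact_force: [1.2, 0.7, 2.4]
opening: 0.007
```

servo_tool([
  [0,0,-0.2,0,255],
  [0,0,-0.2,0,255],
])

```text
time_s: 5.42
ee_pos: [0.512, 0.2953, 0.0874]
tool_rot: [[0.995, -0.102, -0.001], [-0.102, -0.995, -0.001], [-0.001, 0.001, -1.0]]
contact_force: [0.3, 0.1, 0.4]
opening: 0.003
```

Releasing gave a linear spring curve from about 5 N to 1.5 N over 6 mm (TCP z 0.0812 to 0.087), then zero force. The button was fully down and has sprung back. Now I'll lift and return to the rack, opening and turning the gripper on the way.

servo_tool([
  [0,0,-5,0,255],
  [0,0,-10,0,255],
  [0,5.5,-13,-10,200],
  [0.5,11,-14.5,-20,100],
  [1,16.5,-14.5,-30,0],
  [1.5,22,-14.5,-40,0],
  [2,27.5,-14.5,-50,0],
  [2.5,33,-14.5,-60,0],
  [3,38.5,-14.5,-70,0],
  [3.5,44,-14.5,-80,0],
])

```text
time_s: 6.68
ee_pos: [0.502, -0.1421, 0.2324]
tool_rot: [[0.293, 0.956, -0.001], [0.956, -0.293, 0.0], [0.0, -0.001, -1.0]]
contact_force: [-0.2, -0.5, 0.0]
opening: 0.786
```

```bash
python3 -c "
from h import *
goto(.539-.04*.96,-.2924-.04*.2776,.235,16.12)"
```

```text
t 6.67 pos [ 0.502  -0.1421  0.2324] phi -17.03 F [-0.2 -0.5  0. ] op 0.786 q6 -0.11 tilt [-0.0009  0.0004]
 -> shift cm [-15.47   4.59  -0.26] turn -33.15
```

servo_tool([
  [-4,2.5,0,-10,0],
  [-8,5,0,-20,0],
  [-11,6.5,0,-30,0],
  [-13.3,7.9,0,-33.2,0],
  [-13.3,7.9,0,-33.2,0],
  [-13.3,7.9,0,-33.2,0],
])

```text
time_s: 7.42
ee_pos: [0.538, -0.2903, 0.2323]
tool_rot: [[-0.272, 0.962, -0.001], [0.962, 0.272, 0.001], [0.001, -0.001, -1.0]]
contact_force: [-0.3, -0.2, -0.3]
opening: 1.002
```

Run:
```python
from h import *
goto(.539,-.2924,.235,16.12); c=shot('wrist','w2')
cv2.imwrite('pics/w2b.png',cv2.resize(c['img'][100:300,140:500],None,fx=2.2,fy=2.2,interpolation=cv2.INTER_CUBIC))
```

```text
t 7.42 pos [ 0.538  -0.2903  0.2323] phi 15.8 F [-0.3 -0.2 -0.3] op 1.002 q6 -0.88 tilt [-0.0009  0.0008]
 -> shift cm [-0.23  0.04 -0.27] turn -0.32
```

View pics/w2b.png

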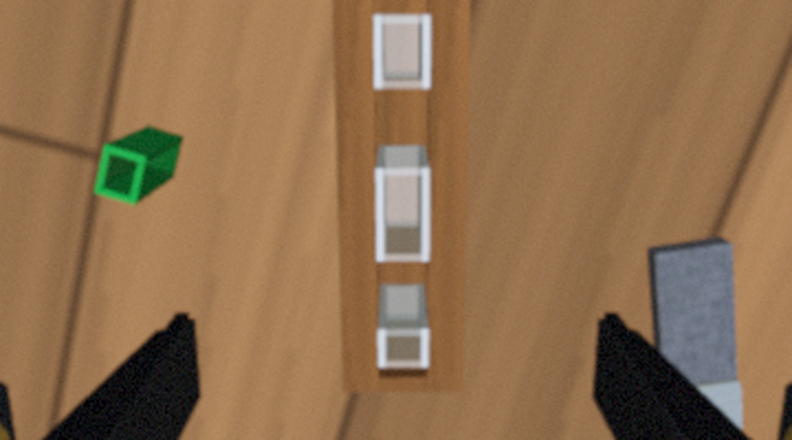

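The wrist crop shows the long cell's rim spanning x 376–430, y 167–261 (centre about 403,214), with the middle cell above it and the short cell below. Rim length over rim width gives 28, 39 and 17 mm in that order, so the centre one is the longest. The green look-alike is well off to the left at (120,175).

Run:
```python
from h import *
c=load('w2')
f=lambda u,v,z:ray(c,140+(u+.5)/2.2-.5,100+(v+.5)/2.2-.5,z)
for z in(.07,.074):
    cs=[f(u,v,z) for u,v in((376,167),(430,167),(430,261),(376,261))]; m=np.mean(cs,0)
    print(z,m.round(4),'len',np.linalg.norm(cs[0]-cs[3]).round(4),np.linalg.norm(cs[1]-cs[0]).round(4))
    d=cs[0]-cs[3]+cs[1]-cs[2]; print('axis',np.degrees(np.arctan2(d[1],d[0])))
a=f(402.5,89,.07)-f(403,327,.07); print('axis line of cells',np.degrees(np.arctan2(a[1],a[0])))
P=cloud(c); q=P[(c['range_z']>0)&(P[...,2]>.055)&(P[...,2]<.09)]; print(np.percentile(q[:,2],[5,50,90,97]))
q=P[(c['range_z']>0)]; q=q[(q[:,2]<.012)];print('table',np.median(q[:,2]))
w=P[(c['range_z']>0)&(P[...,2]>.015)&(P[...,2]<.03)];print('rack top',np.median(w[:,2]))
goto(*m[:2],.235,16.12)
```

```text
0.07 [ 0.5403 -0.2902  0.07  ] len 0.0405 0.0222
axis 105.91447604965379
0.074 [ 0.54   -0.2893  0.074 ] len 0.04 0.0219
axis 105.91447604965369
axis line of cells 106.02646571990829
[0.05669864 0.06915993 0.0838278  0.08823738]
table 0.00013757475030815036
rack top 0.021896941386116642
t 7.47 pos [ 0.5381 -0.2901  0.2325] phi 15.83 F [-0.1  0.6  0.2] op 0.997 q6 -0.88 tilt [-0.0007  0.0005]
 -> shift cm [ 0.03  0.2  -0.25] turn -0.29
```

servo_tool([
  [0,0.1,2,-0.2,0],
  [0,0.2,6,-0.2,0],
  [0,0.2,10,-0.2,0],
  [0,0.2,13,-0.2,0],
  [0,0.2,15,-0.2,0],
  [0,0.2,16.5,-0.2,0],
  [0,0.2,17.5,-0.2,0],
  [0,0.2,18,-0.2,0],
  [0,0.2,18,-0.2,0],
])

```text
time_s: 8.6
ee_pos: [0.5405, -0.2906, 0.0528]
tool_rot: [[-0.276, 0.961, 0.0], [0.961, 0.276, -0.0], [-0.0, 0.0, -1.0]]
contact_force: [-0.4, -0.1, 0.2]
opening: 1.001
```

servo_tool([
  [0,0,0,0,100],
  [0,0,0,0,140],
  [0,0,0,0,170],
  [0,0,0,0,200],
  [0,0,0,0,230],
  [0,0,0,0,255],
  [0,0,0,0,255],
  [0,0,0,0,255],
  [0,0,0,0,255],
], force=12)

```text
time_s: 9.72
ee_pos: [0.5403, -0.2905, 0.0526]
tool_rot: [[-0.276, 0.961, -0.0], [0.961, 0.276, -0.0], [-0.0, -0.0, -1.0]]
contact_force: [0.3, 0.1, -0.3]
opening: 0.228
```

Opening is 0.228 × 95 ≈ 21.7 mm, which matches the cell width. Lifting.

servo_tool([
  [0,0,-0.5,0,255],
  [0,0,-1.5,0,255],
  [0,0,-3,0,255],
  [0,0,-5,0,255],
  [0,0,-8,0,255],
  [0,0,-12,0,255],
  [0,0,-16,0,255],
  [0,0,-19,0,255],
  [0,0,-21,0,255],
  [0,0,-21,0,255],
])

```text
time_s: 10.98
ee_pos: [0.5406, -0.2906, 0.2649]
tool_rot: [[-0.276, 0.961, 0.003], [0.961, 0.276, -0.002], [-0.003, 0.002, -1.0]]
contact_force: [-0.9, -0.0, -0.5]
opening: 0.229
```

Run:
```python
from h import *
goto(.651,.113,.262,-5.75); c=shot('scene','s2'); cv2.imwrite('pics/s2c.png',cv2.resize(c['img'][60:320,90:440],None,fx=2.2,fy=2.2,interpolation=cv2.INTER_CUBIC))
```

```text
t 10.97 pos [ 0.5406 -0.2906  0.2649] phi 16.05 F [-0.9 -0.  -0.5] op 0.229 q6 -0.88 tilt [ 0.0031 -0.0021]
 -> shift cm [35.74 21.77  0.24] turn 21.8
```

View pics/s2c.png

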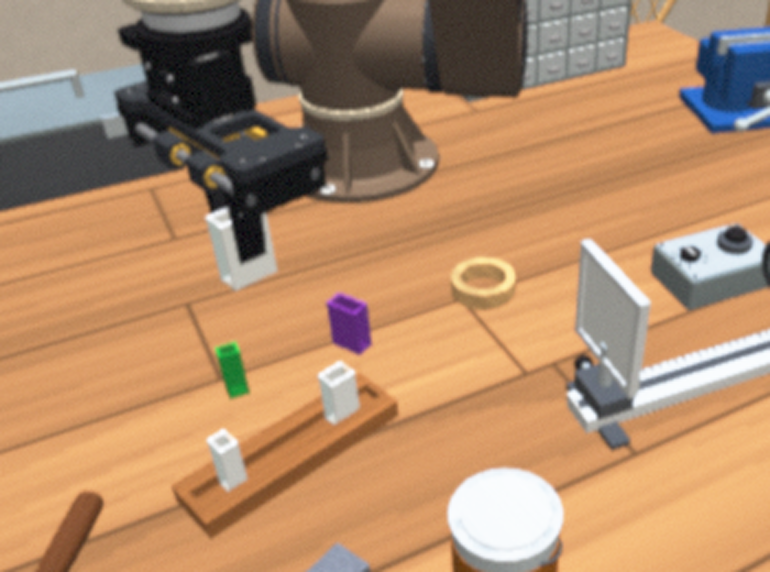

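The long cell is held upright by its frosted walls at crop (240,250). The other two cells stand in the rack at (338,393) and (227,460). I'll carry it over the bench.

servo_tool([
  [1.5,1,0,2,255],
  [4.5,2.8,0,5,255],
  [9,5.5,0,8,255],
  [13.5,8.2,0,11,255],
  [18,11,0,14,255],
  [22.5,13.7,0,17,255],
  [27,16.5,0,20,255],
  [31,18.9,0,21.8,255],
  [34,20.7,0,21.8,255],
  [35.7,21.8,0,21.8,255],
])

```text
time_s: 12.28
ee_pos: [0.651, 0.1144, 0.2614]
tool_rot: [[0.099, 0.995, -0.002], [0.995, -0.099, -0.0], [-0.0, -0.002, -1.0]]
contact_force: [0.5, -0.0, -0.9]
opening: 0.227
```

servo_tool([
  [0,0,0,0,255],
  [0,0,0,0,255],
])

```text
time_s: 12.52
ee_pos: [0.651, 0.1118, 0.2623]
tool_rot: [[0.101, 0.995, -0.001], [0.995, -0.101, -0.0], [-0.0, -0.001, -1.0]]
contact_force: [0.4, 0.1, -0.6]
opening: 0.23
```

Run:
```python
from h import *
goto(.651,.113,.142,-5.75); c=shot('wrist','w3'); shot('top','t3')
P=cloud(c); ok=c['range_z']>0; z=P[...,2]
def rect(m,n):
    q=P[m&ok][:,:2].astype(np.float32)
    if len(q)>20: r=cv2.minAreaRect(q); print(n,len(q),np.round(r[0],4),np.round(r[1],4),round(r[2],2))
print('z hist',np.histogram(z[ok],bins=np.arange(-.01,.35,.02)))
xy=(P[...,0]>.55)&(P[...,0]<.75)
rect((z>.02)&(z<.03)&xy,'rail')
rect((z>.12)&(z<.172)&xy&(P[...,1]>.18),'lamp'); rect((z>.175)&(z<.192)&xy&(P[...,1]<.05),'screen')
```

```text
t 12.53 pos [0.651  0.1118 0.2623] phi -5.79 F [ 0.4  0.1 -0.6] op 0.23 q6 0.17 tilt [-0.0006 -0.0004]
 -> shift cm [ 0.13 -0.   12.03] turn -0.04
z hist (array([137798,  13375,   8556,   1900,      6,      0,     30,   1819,
         5022,   1153,      0,    688,   1201,   1486,   2519,    799,
         5651]), array([-0.01,  0.01,  0.03,  0.05,  0.07,  0.09,  0.11,  0.13,  0.15,
        0.17,  0.19,  0.21,  0.23,  0.25,  0.27,  0.29,  0.31,  0.33]))
rail 5399 [0.6265 0.194 ] [0.1126 0.256 ] 27.62
lamp 6866 [0.6614 0.2338] [0.0586 0.0649] 85.55
screen 1071 [0.6398 0.0108] [0.0116 0.0502] 84.45
```

View pics/w3.png

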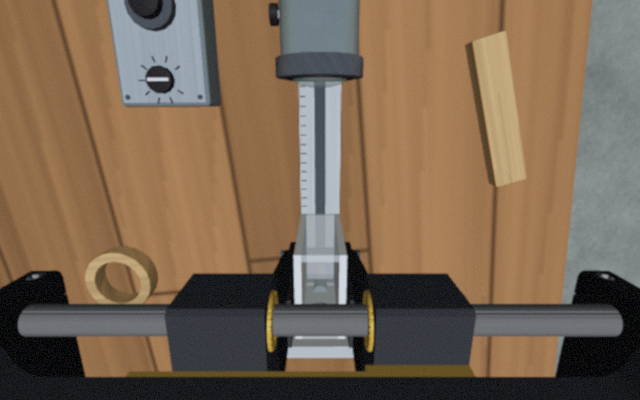

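The wrist view shows the cell (rim around 320,280) in line with the rail and lamp (320,70), its windows facing along the beam. The lamp line extrapolates to x ≈ 0.649, and the earlier fix was 0.651, so I'll aim for 0.650. Lowering.

servo_tool([
  [0,0,1,0,255],
  [0,-0.1,3,0,255],
  [0,-0.1,5,0,255],
  [0,-0.1,7,0,255],
  [0,-0.1,9,0,255],
  [0,-0.1,10.5,0,255],
  [0,-0.1,11.5,0,255],
  [0,-0.1,12,0,255],
  [0,-0.1,12,0,255],
  [0,-0.1,12,0,255],
])

```text
time_s: 13.88
ee_pos: [0.6504, 0.113, 0.1432]
tool_rot: [[0.1, 0.995, 0.001], [0.995, -0.1, -0.0], [0.0, 0.001, -1.0]]
contact_force: [1.0, -0.0, -0.5]
opening: 0.234
```

Run:
```python
from h import *
goto(.650,.113,.1426,-5.75); c=shot('scene','s3')
cv2.imwrite('pics/s3c.png',cv2.resize(c['img'][100:280,160:520],None,fx=2.2,fy=2.2,interpolation=cv2.INTER_CUBIC))
P=cloud(c);ok=c['range_z']>0;z=P[...,2]
m=ok&(P[...,1]>.07)&(P[...,1]<.16)&(P[...,0]>.6)&(P[...,0]<.69)&(z>.05)&(z<.175)
h,e=np.histogram(z[m],bins=np.arange(.05,.18,.01)); print(h)
b=c['img'].min(2); w=m&(b>110); print('white',w.sum(), P[w].min(0).round(4),P[w].max(0).round(4),np.median(P[w],0).round(4))
v,u=np.where(w); print('px',u.min(),u.max(),v.min(),v.max())
```

```text
t 13.88 pos [0.6504 0.113  0.1432] phi -5.75 F [ 1.  -0.  -0.5] op 0.234 q6 0.17 tilt [ 0.0009 -0.    ]
 -> shift cm [-0.   -0.04  0.06] turn -0.0
[  0   0   0   0   2  69  76  64  68  83 108  99]
white 393 [0.632  0.0911 0.0991] [0.6698 0.1331 0.1645] [0.6581 0.0978 0.1287]
px 396 419 177 208
```

View pics/s3c.png

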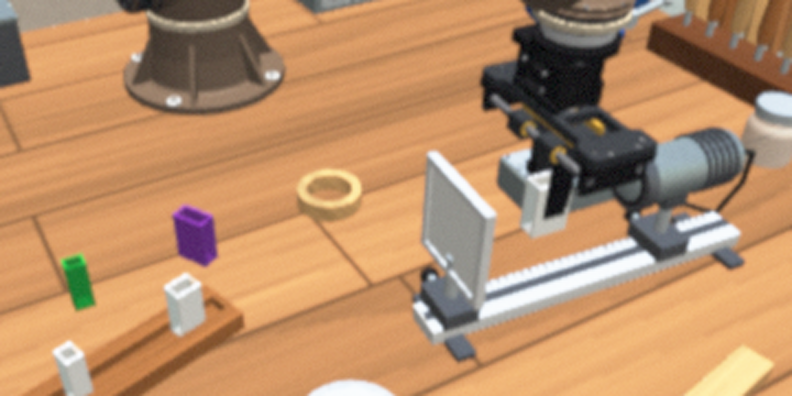

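The scene view shows the cell (crop 548,200) upright between screen and lamp, with its underside at z ≈ 0.099–0.100 (centre ≈ 0.130) and y from 0.091 to 0.133. The other two cells are standing in the rack. I'll settle briefly and hand in.

servo_tool([
  [0,0,0,0,255],
  [0,0,0,0,255],
  [0,0,0,0,255],
  [0,0,0,0,255],
])

```text
time_s: 14.42
ee_pos: [0.6502, 0.1129, 0.1426]
tool_rot: [[0.1, 0.995, 0.0], [0.995, -0.1, -0.0], [-0.0, 0.0, -1.0]]
contact_force: [0.0, 0.0, -0.9]
opening: 0.233
```

```bash
python3 -c "
from h import *
goto(.650,.113,.1426,-5.75); print(env.finish_job())"
```

```text
t 14.43 pos [0.6502 0.1129 0.1426] phi -5.75 F [ 0.   0.  -0.9] op 0.233 q6 0.17 tilt [ 0.     -0.0001]
 -> shift cm [ 0.01 -0.02  0.  ] turn -0.0
the job is handed in; nothing more can be done
None
```

I pressed and released the start button, lifted the longest (middle) cell out by its frosted walls, and handed the job in at 14.4 s with the cell held in the beam. No verdict is reported, so what follows rests on my own measurements.

- **Button:** on release the force fell from about 5 N to 1.5 N over 6 mm of travel, then to zero. That fits a full press and spring-back, though I had no direct reading of the button's position.
- **Cell in the beam:** the centre is at about (0.650, 0.112, 0.130) m, against a measured beam midpoint of about (0.650, 0.112, 0.130) m. My beam fixes differ by about ±1 mm sideways and ±5 mm along the beam. The tool was within 0.1° of vertical and matched the measured beam direction. That direction agrees to about 1° between the rail, lamp, screen and timer box.
- **Grip and surroundings:** the jaw opening stayed at about 22 mm, the cell's width. I saw no sign of slip or of contact with the bench. The other two cells were standing in the rack in the last picture.

**Disagreement:** first contact with the button came about 4 mm higher than its stated 64 mm height implies. The top camera also read it high, at 68 mm. At the bottom of the press the arm pushed with about 33 N, under the 40 N limit. I set the final height from the grasp height in the rack, and the last picture agreed with it.

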